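# Press the retaining clip onto the drive spindle with the fork tool

## Task

The stirrer drive's pulley is back on its spindle and the split retaining clip lies on top of it, ready to go on. Take the fork tool from its rest and push the clip sideways with it until it snaps fully home into the spindle's groove, without touching the clip with your fingers, then lay the fork tool back in its rest as it lay before. Leave everything else where it is.

Things in the scene. Friction and masses are not known exactly. Their poses are not given: they have to be found in the camera images.
- spindle: Upright steel drive spindle with toothed aluminium pulley on a fixed grey base plate 150 x 150 x 12 mm; place and yaw vary. Origin on the spindle axis at bench height. Pulley: disc of 144 mm diameter, flat upper face 74 mm above the bench. Above it the spindle's round head, 40 mm diameter, from 85 to 106.5 mm. Between face and head runs the groove, 11 mm high, floor 30 mm in diameter.
- groove (a point): Point on the spindle's axis level with the pulley's upper face (74 mm above the bench): the centre of the clip's eye must come here. The groove runs all round, so the clip may go on from any direction.
- clip: Brass-coloured split clip (large E-clip), loose, flat on the pulley's upper face on the robot's side of the spindle: ring of 64 mm outer diameter, 10 mm wide, 8 mm thick. Origin at the centre of its eye, on its underside; z up. Its mouth points along its own +x, to the spindle within about 12 degrees; the round back is at -x. Slides easily on the face.
- clip_eye (a point): The clip's origin. Pushed on, its two sprung jaws (mouth 20 mm) meet the 30 mm groove floor when the eye is about 26 mm from the axis and spread by themselves; the push rises at once to about 10 N and falls off, and about 15 mm from the axis the clip jumps ahead by itself: home, its eye is within 1 mm of the axis, its back prong against the groove floor, a hard stop.
- tool_rest: Fixed low rest for the fork tool, on the left or the right; yaw varies. Steel plate 150 x 66 x 8 mm, x along the tool, origin under its centre. Two black posts, 10 mm thick, 50 mm wide: front at x = +61 mm, notch 19 mm wide, floor at z = 51 mm, carries the shank; rear at x = -52 mm, notch 27 mm wide, floor at z = 42 mm, carries the handle's end. Notches 8.5 mm deep.
- tool_seat (a point): Point of the rest, 55 mm above the bench, where the tool's origin lies when it is at home (within 3 mm along x); x points along the tool to the fork. Between the posts the handle is free to be grasped from above.
- fork_tool: Fork tool (clip applicator), about 0.2 kg, 177 mm long, lying level in its rest the way up it is used. Origin on the axis of the orange and black handle, at the place to grasp. Handle 22 mm wide (y), 26 mm high, from x = -65 to +45 mm; then a flat steel shank 14 x 8 mm; then the steel fork at +x: a curved blade 61 mm wide, 8 mm thick, its underside 4 mm below the handle's axis.
- fork_pocket (a point): Centre of the fork's round pocket, 135 mm ahead (+x) of the tool's origin on the axis. Pocket radius 33 mm (bottom at x = +102 mm), open to +x, mouth 47 mm wide between tips at x = +112 mm; it fits round the clip's back, the eye then 1 mm behind this point. A lip on top, 2.5 mm thick, juts 6.5 mm over the pocket above the clip. In use the blade's underside goes 1 to 4 mm above the pulley's face.
- sample_case: Blue hinged plastic case, 112 x 150 x 44 mm, origin at the centre of its underside; bystander on the side where the rest is not, to be left alone.
- beaker_100: Small glass beaker, 54 mm diameter, 70 mm high, origin at the centre of its underside; bystander behind the spindle, to be left alone.
- collar_2: Cream nylon collar, 47 mm diameter, 16 mm high, origin at the centre of its underside; bystander at the right, to be left alone.
Not all that is in view belongs to the job. Several things have the shape of the clip; the one meant has the colours described above.

How it is judged:
By the outcome, as a careful person would: the job done as asked, in the order asked, and still so for the second after the job is handed in, with the robot touching nothing.
It also fails if it takes over 48 s, if anything falls off the work surface, if the arm or the gripper's body presses on something with over 40 N, if the wrist force passes 120 N, or if a joint passes its speed limit or range.

## Robot

A 6-joint arm with a two-finger parallel gripper is mounted at the origin on a cart in front of the work surface, level with it; the furniture and walls round the work are solid. World frame = base frame: x ahead of the robot, y to its left, z up, the work surface at z = 0. Lengths are in m, angles in rad, forces in N, time in s.
With the tool pointing down it reaches from about 0.425 to 0.95 m from the base axis. Payload 14.7 kg.
Tool frame: the origin (TCP) lies at the very end of the fingers, on their centre line; the grasp point (between the pads) lies ctrl.grip_point_offset behind it (ctrl.grip_point_offset is the distance from the TCP to the grasp point, in m); z points along the fingers, y is the line along which they close (so a half turn about z gives the same grasp; the last joint's range is limited). The gripper opens to 85 mm and grips with 20 to 120 N. Pads are 22 mm wide; open, the fingers measure 114 mm over their backs; the gripper's body (76 mm by 85 mm) begins 54 mm behind the grasp point. The pads swing forward as they close: fully open they stand 13 mm farther back than shut.
Start: joints at [1.193, 0.48, 1.596, -0, 1.065, -0.047], TCP at [0.211, 0.615, 0.231] pointing down, gripper open.
Joint ranges: [-2.75, 2.75], [-0.82, 2.05], [0.23, 2.67], [-1.56, 4.7], [0.09, 2.69], [-2.92, 2.92]. Speed limits (rad/s): [1.89, 1.89, 2.39, 3.01, 3.01, 3.01].

## Interface

Orientations are given as a unit quaternion [w, x, y, z].
In Python, from workcell import ctrl, get_image, get_calibration, silhouettes, mark_of gives the robot as it stands.
- The arm moves only by the tool carry_out, never from a script. Its argument "steps" is a list of rows, each a list of 5 numbers: the closure, from 0 (fully open) to 1 (shut), then the shift along the world's x, y, z in mm, then the turn about the world's z in rad. In form: [[claw, tx, ty, tz, spin], ...]. A call has 1 to 20 rows; each row shifts and turns the commanded pose from where the row before left it; what a row does not reach is not made up. A row lasts 1/10 s, in which the tool goes at most 50 mm and 8.59 degrees, less where a joint would pass 70% of its speed; a pose out of reach is approached as far as the arm can. A call with a gripper value outside its range is refused whole. The fingers move at their own pace and stop on an object; the grip force is fixed at half the most. Time passes only in rows, so rows that do not move let the fingers close. It gives the time, the measured TCP pose, the force, the opening and the grip force at its end, in the units of the state.
- ctrl.get_obs(): the state, without advancing time (a new reading comes with each control period).
- get_image(name): name is "side" or "top"; returns the picture (420x560x3 uint8, red, green, blue); there is no depth.
- get_calibration(name): a dict with "camera_matrix" (3x3 intrinsics, pixels), "origin" and "rotation" of the camera in the world. Camera axes: x right, y up, looking along -z (the intrinsics and any distortion apply to the point x, -y, -z); pixel columns grow to the right and rows downward; lengths in m; the calibration is good to about 2 mm. A picture is of the moment at which its call begins. get_calibration takes no time and is no camera call.
- ctrl.finish_job(): hands the job in; it is judged then, once.
Trained networks look in the newest picture that a camera, given by its name, has taken for a name from the list of things; names that differ only in an ending like _2 or _b are one class to them, and where a whole thing is asked for, a point or a joint stands for the part that bears it (a point fixed in the world has none). Each returns a list of dicts, best first, with "score" (0 to 1); they miss things now and then, are a little off and sometimes report something else, mostly with a low value. They report only what shows in the picture. A call takes as long as a camera call. They do not tell look-alikes from the thing itself.
- silhouettes(camera, label): "mask" (420x560 bool, what is visible of it) and "rect" ([left, top, right, bottom] in pixels, round what is visible of it).
- mark_of(camera, label): "location" ([row, column] in pixels: a listed point, or the origin of a listed thing).
The state is a dict: "time": time; "qpos": joint angles; "dq": joint speeds; "tau": joint torques, N m; "position": TCP position; "tool_rot": TCP orientation; "contact_force": force on the tool from outside, world axes, zero at the start; "ft_torque": the same for the moment, N m; "opening": opening from 0.0 (shut) to 1.0 (fully open); "finger_force": force on a finger pad.
Only numpy, scipy, OpenCV 4.12 (cv2) and the standard library are available. Lean on these libraries where they do the work, as an engineer would, in place of code of your own. Each camera call takes 0.05 s, during which the arm holds its last target. There are 200 camera calls.

## Working session

There is one attempt and no reset: what is moved stays moved. The work goes in short steps, Python scripts to look and compute and a tool call to move; the robot and the scene stay as the last step left them, time stands still between calls to the robot, and variables do not carry over. Pictures are saved under pics/ and viewed, at most 12 in all, crops included, and the job is handed in when it is done.

Besides the shell and the picture viewer there is one more tool, called after ">>>" as name(argument=value, ...) on one line, values as JSON. carry_out: Moves the arm, as the interface text tells. Its arguments: {"type":"object","properties":{"steps":{"type":"array"}},"required":["steps"]}

```bash
mkdir -p pics; cat > h.py <<'E'
import numpy as np, cv2
from workcell import ctrl, get_image, get_calibration, silhouettes, mark_of
def ray(cam,rc):
    c=get_calibration(cam);K=np.array(c["camera_matrix"]);R=np.array(c["rotation"]);o=np.array(c["origin"])
    d=np.linalg.inv(K)@[rc[1],rc[0],1.]; return o,R@np.array([d[0],-d[1],-d[2]])
def at_z(cam,rc,z):
    o,d=ray(cam,rc); return o+d*(z-o[2])/d[2]
def proj(cam,p):
    c=get_calibration(cam);K=np.array(c["camera_matrix"]);R=np.array(c["rotation"]);o=np.array(c["origin"])
    q=R.T@(np.array(p)-o);u=K@[q[0],-q[1],-q[2]];return u[1]/u[2],u[0]/u[2]
def tri(a,b):
    A=np.zeros((3,3));v=np.zeros(3)
    for cam,rc in(a,b):
        o,d=ray(cam,rc);d/=np.linalg.norm(d);P=np.eye(3)-np.outer(d,d);A+=P;v+=P@o
    return np.linalg.solve(A,v)
E
python3 - <<'E'
from h import *
ims=[get_image(c) for c in("top","side")]
cv2.imwrite("pics/t0.png",ims[0][...,::-1]);cv2.imwrite("pics/s0.png",ims[1][...,::-1])
for c in("top","side"):
    k=get_calibration(c);print(c,{a:np.round(b,3).tolist() for a,b in k.items() if hasattr(b,'__len__')})
Z=dict(groove=.074,clip_eye=.074,tool_rest=0,tool_seat=.055,fork_tool=.055,fork_pocket=.055,sample_case=0,beaker_100=0,collar_2=0,spindle=0)
for c in("top","side"):
  for n in Z:
    for m in mark_of(c,n)[:4]: print(c,n,round(m["score"],2),np.round(m["location"],1),np.round(at_z(c,m["location"],Z[n]),4))
print(ctrl.get_obs(),ctrl.grip_point_offset)
E
```

```text
top {'camera_matrix': [[524.031, 0.0, 283.526], [0.0, 524.031, 199.547], [0.0, 0.0, 1.0]], 'origin': [0.403, -0.073, 1.349], 'rotation': [-0.699, -0.045, 0.05, 0.712]}
side {'camera_matrix': [[385.059, 0.0, 276.531], [0.0, 385.059, 208.805], [0.0, 0.0, 1.0]], 'origin': [0.269, 0.512, 0.642], 'rotation': [-0.216, -0.097, 0.412, 0.88]}Traceback (most recent call last):
  File "<stdin>", line 9, in <module>
  File "h.py", line 7, in at_z
    o,d=ray(cam,rc); return o+d*(z-o[2])/d[2]
        ~~~^^^^^^^^
  File "h.py", line 5, in ray
    d=np.linalg.inv(K)@[rc[1],rc[0],1.]; return o,R@np.array([d[0],-d[1],-d[2]])
                                                  ~^~~~~~~~~~~~~~~~~~~~~~~~~~~~~
ValueError: matmul: Input operand 1 has a mismatch in its core dimension 0, with gufunc signature (n?,k),(k,m?)->(n?,m?) (size 3 is different from 4)
```

```bash
sed -i 's/R=np.array(c\["rotation"\])/R=Rotation.from_quat(np.roll(c["rotation"],-1)).as_matrix()/; 1a from scipy.spatial.transform import Rotation' h.py
cat > look.py <<'E'
from h import *
print(get_calibration("top").keys())
Z=dict(groove=.074,clip_eye=.074,tool_rest=0,tool_seat=.055,fork_tool=.055,fork_pocket=.055,sample_case=0,beaker_100=0,collar_2=0,spindle=0)
for c in("top","side"):
  for n in Z:
    for m in mark_of(c,n)[:4]: print(c,n,round(m["score"],2),np.round(m["location"],1),np.round(at_z(c,m["location"],Z[n]),4))
print(ctrl.get_obs(),ctrl.grip_point_offset)
E
python3 look.py
```

```text
dict_keys(['camera_matrix', 'origin', 'rotation'])
top groove 0.8 [172.1 257.4] [ 0.6451 -0.0219  0.074 ]
top clip_eye 0.79 [183.2 316.8] [ 0.6147 -0.1681  0.074 ]
top clip_eye 0.73 [188.6 254. ] [ 0.6039 -0.013   0.074 ]
top clip_eye 0.73 [189.7 192.2] [0.6038 0.1389 0.074 ]
top clip_eye 0.67 [235.  263.8] [ 0.4892 -0.0356  0.074 ]
top tool_seat 0.55 [241.5 350.7] [ 0.4706 -0.2492  0.055 ]
top fork_tool 0.78 [240.  349.2] [ 0.4743 -0.2456  0.055 ]
top fork_tool 0.2 [174.3 256.7] [ 0.6431 -0.0193  0.055 ]
top fork_pocket 0.66 [187.6 353.5] [ 0.6051 -0.2611  0.055 ]
top fork_pocket 0.54 [239.6 347.6] [ 0.4754 -0.2417  0.055 ]
top sample_case 0.59 [238.  166.6] [0.4911 0.2163 0.    ]
top beaker_100 0.57 [130.6 322. ] [ 0.7678 -0.1912  0.    ]
top collar_2 0.72 [210.3 391.6] [ 0.5523 -0.3658  0.    ]
top spindle 0.73 [177.5 256.6] [ 0.6448 -0.0167  0.    ]
side groove 0.85 [217.  231.8] [ 0.6528 -0.0216  0.074 ]
side clip_eye 0.95 [367.3 325. ] [0.3361 0.2098 0.074 ]
side clip_eye 0.88 [226.5 252. ] [ 0.597  -0.0155  0.074 ]
side clip_eye 0.88 [300.  199.5] [0.5823 0.1965 0.074 ]
side c
[... 641 characters left out ...]
0.    ]
{'time': 1.15, 'qpos': array([ 1.19342960e+00,  4.80185209e-01,  1.59628935e+00, -1.95758970e-06,
        1.06510193e+00, -4.65793003e-02]), 'dq': array([ 0.00063645,  0.00089202,  0.00120022,  0.00041855,  0.00056472,
       -0.00144479]), 'tau': array([ 2.12148087e-03, -9.50531101e+01, -4.30631196e+01,  3.85781568e-04,
        1.05235558e-03, -3.52733548e-05]), 'position': array([0.21108057, 0.61477352, 0.23131014]), 'tool_rot': array([2.53745132e-06, 1.64640219e-01, 9.86353688e-01, 7.72076981e-06]), 'contact_force': array([ 0.51504749, -0.38192563, -0.39724146]), 'ft_torque': array([ 0.01234497,  0.00093323, -0.06836838]), 'finger_force': 0.0, 'opening': 1.0009265190320848} 0.0187
```

View pics/t0.png

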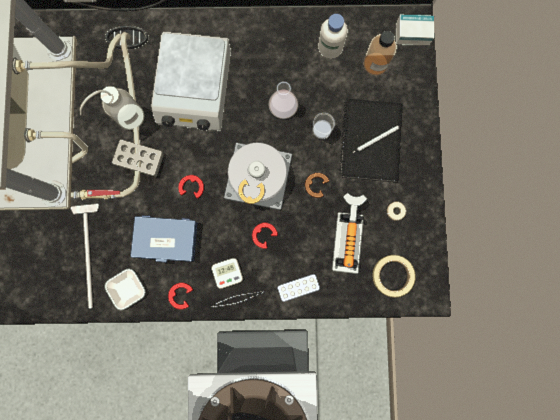

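View pics/s0.png

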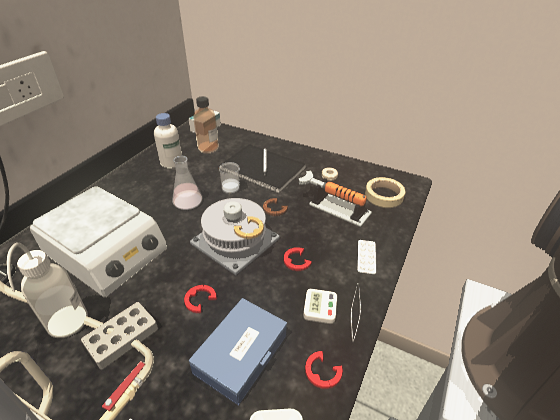

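```bash
cat > m.py <<'E'
from h import *
from scipy.optimize import least_squares
I={c:get_image(c) for c in("top","side")}
def crop(c,x0,y0,w,h,s): return cv2.resize(I[c][y0:y0+h,x0:x0+w],(w*s,h*s),interpolation=cv2.INTER_CUBIC)[...,::-1]
a=crop("top",220,135,150,145,4);b=crop("side",195,165,180,100,4)
cv2.imwrite("pics/c1.png",a);cv2.imwrite("pics/c2.png",b)
for c in("top","side"):
    # brass colour near pulley
    hsv=cv2.cvtColor(I[c],cv2.COLOR_RGB2HSV);r,cc=map(int,proj(c,[.605,-.013,.078]))
    m=cv2.inRange(hsv,(14,90,80),(32,255,255));k=np.zeros_like(m);k[r-22:r+22,cc-26:cc+26]=1;m*=k
    cnt=max(cv2.findContours(m,0,cv2.CHAIN_APPROX_NONE)[0],key=cv2.contourArea)
    P=np.array([at_z(c,(p[1],p[0]),.080)[:2] for p in cv2.convexHull(cnt)[:,0].astype(float)])
    f=least_squares(lambda v:np.hypot(*(P-v[:2]).T)-v[2],[*P.mean(0),.032],loss="soft_l1",f_scale=.001)
    M=np.argwhere(m>0);W=np.array([at_z(c,p,.080)[:2] for p in M]);d=f.x[:2]-W.mean(0)
    print(c,"clip",f.x,len(P),"mouth dir",np.arctan2(d[1],d[0]),"off",np.hypot(*d))
    for n in("fork_tool","tool_rest","spindle"):
        s=silhouettes(c,n)
        if not s: print(c,n,"none");continue
        for q in s[:2]:
            print(c,n,round(q["score"],2),np.round(q["rect"]),q["mask"].sum())
        if n=="fork_tool":
            W=np.array([at_z(c,p,.055 if c=="x" else .06)[:2] for p in np.argwhere(s[0]["mask"])])
            ev,V=np.linalg.eigh(np.cov(W.T));v=V[:,1]*np.sign(V[0,1]);print("  yaw",np.arctan2(v[1],v[0]),W.mean(0),"ext",np.percentile((W-W.mean(0))@v,[0.3,99.7]))
A={c:{n:mark_of(c,n) for n in("groove","clip_eye","tool_seat","fork_tool","fork_pocket")} for c in I}
for n in("groove","tool_seat","fork_tool","fork_pocket"):
    if A["top"][n] and A["side"][n]: print(n,tri(("top",A["top"][n][0]["location"]),("side",A["side"][n][0]["location"])))
E
python3 m.py
```

```text
top clip [ 0.59866028 -0.00590424  0.03146586] 17 mouth dir -0.23296348093105634 off 0.007065254830970325
top fork_tool 0.87 [345. 193. 368. 268.] 661
  yaw -0.13813050135941696 [ 0.50100492 -0.25052816] ext [-0.09091271  0.08514012]
top tool_rest 0.57 [333. 210. 362. 272.] 1118
top spindle 0.7 [226. 143. 292. 212.] 3136
side clip [ 0.59909999 -0.00517057  0.03281479] 16 mouth dir -0.5054670903529043 off 0.005939865575425503
side fork_tool 0.71 [300. 175. 368. 208.] 650
  yaw -0.16024088483376797 [ 0.48997517 -0.24712754] ext [-0.08172373  0.09860121]
side tool_rest 0.9 [310. 183. 368. 222.] 1097
side spindle 0.97 [191. 201. 280. 277.] 3918
groove [ 0.64057594 -0.01706154  0.09142868]
tool_seat [ 0.4718382  -0.25323833  0.0536868 ]
fork_tool [ 0.47680053 -0.24799174  0.05084999]
fork_pocket [ 0.60478068 -0.26672779  0.0541689 ]
```

View pics/c1.png

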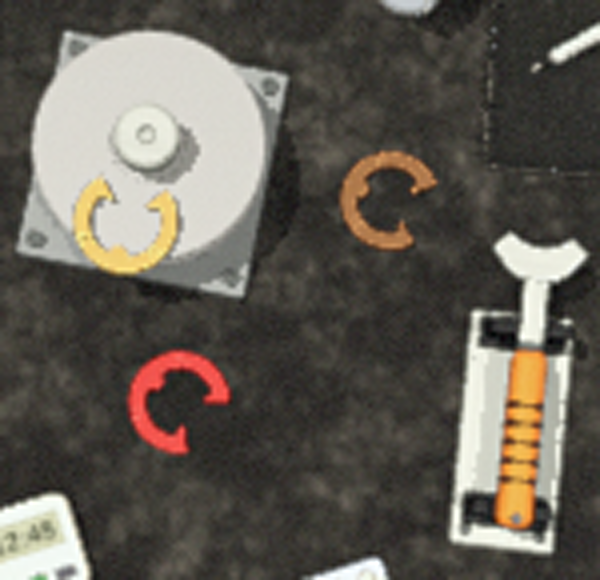

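View pics/c2.png

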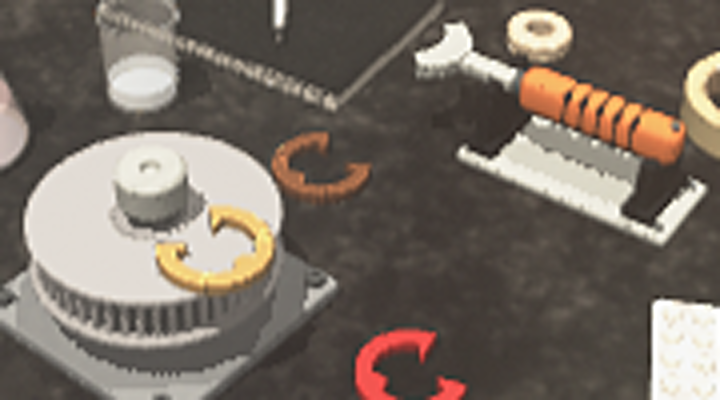

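```bash
cat > fit.py <<'E'
from h import *
from scipy.optimize import minimize
S=8
def hull(c,P):
    q=np.array([proj(c,p)[::-1] for p in P]);return cv2.convexHull(np.float32(q))[:,0]
def render(c,parts):
    m=np.zeros((420*4,560*4),np.uint8)
    for P in parts:
        cv2.fillPoly(m,[np.int32(np.round((hull(c,P)+.5)*4*16))],255,shift=4)
    return cv2.resize(m,(560,420),interpolation=cv2.INTER_AREA)/255.
def T(v,P,z=0):
    c,s=np.cos(v[2]),np.sin(v[2]);P=np.array(P,float)
    return np.c_[v[0]+c*P[:,0]-s*P[:,1],v[1]+s*P[:,0]+c*P[:,1],P[:,2]+z]
def box(x0,x1,y,z0,z1): return [(x,s*y,z) for x in(x0,x1) for s in(1,-1) for z in(z0,z1)]
def cyl(r,z0,z1): return [(r*np.cos(t),r*np.sin(t),z) for t in np.linspace(0,2*np.pi,40) for z in(z0,z1)]
def tool(v):
    ps=[box(-.065,.045,.0105,-.013,.013),box(.045,.1,.007,-.004,.004)]
    a=np.linspace(np.pi-.8,np.pi+.8,13)
    for i in range(12):
        ps.append([(.135+r*np.cos(t),r*np.sin(t),z) for t in a[i:i+2] for r in(.030,.0425) for z in(-.004,.0055)])
    return [T(v,p,.055) for p in ps]
def spin(v): return [T(v,p) for p in(box(-.075,.075,.075,0,.012),cyl(.072,.04,.074),cyl(.02,.074,.1065))]
def fit(f,masks,x0,s):
    def cost(v):
        t=0
        for c,m in masks.items():
            r=render(c,f(v));t+=np.abs(r-m).sum()/m.sum()
        return t
    r=minimize(cost,x0,method="Nelder-Mead",options=dict(initial_simplex=[x0]+[np.add(x0,np.eye(len(x0))[i]*s[i]) for i in range(len(x0))],xatol=1e-5,fatol=1e-5,maxiter=150));return r.x,r.fun
E
python3 - <<'E'
from fit import *
for n,f,x0 in(("fork_tool",tool,[.473,-.25,-.1]),("spindle",spin,[.645,-.018,-.2])):
    get_image("top");get_image("side")
    M={c:silhouettes(c,n)[0]["mask"] for c in("top","side")}
    for ms in(M,{"top":M["top"]},{"side":M["side"]}): print(n,list(ms),fit(f,ms,x0,[.008,.008,.08]))
print(at_z("top",(168.5,256.5),.1065),at_z("side",(207,232.2),.1065),at_z("top",(171.5,257.5),.074))
E
```

```text
Traceback (most recent call last):
  File "fit.py", line 29, in fit
    r=minimize(cost,x0,method="Nelder-Mead",options=dict(initial_simplex=[x0]+[np.add(x0,np.eye(len(x0))[i]*s[i]) for i in range(len(x0))],xatol=1e-5,fatol=1e-5,maxiter=150));return r.x,r.fun
  File "fit.py", line 27, in cost
    r=render(c,f(v));t+=np.abs(r-m).sum()/m.sum()
  File "fit.py", line 9, in render
    cv2.fillPoly(m,[np.int32(np.round((hull(c,P)+.5)*4*16))],255,shift=4)
                                       ~~~~^^^^^
  File "fit.py", line 5, in hull
    q=np.array([proj(c,p)[::-1] for p in P]);return cv2.convexHull(np.float32(q))[:,0]
                ~~~~^^^^^
  File "h.py", line 10, in proj
    c=get_calibration(cam);K=np.array(c["camera_matrix"]);R=Rotation.from_quat(np.roll(c["rotation"],-1)).as_matrix();o=np.array(c["origin"])
ValueError: time passes only in moves, steps and waits
```

```bash
sed -i 's/c=get_calibration(cam);K/c=CAL[cam];K/; 2a CAL={n:get_calibration(n) for n in("top","side")}' h.py
cat > f2.py <<'E'
from fit import *
for n,f,x0 in(("fork_tool",tool,[.473,-.25,-.1]),("spindle",spin,[.645,-.018,-.2])):
    get_image("top");get_image("side")
    M={c:silhouettes(c,n)[0]["mask"] for c in("top","side")}
    for ms in(M,{"top":M["top"]},{"side":M["side"]}): print(n,list(ms),fit(f,ms,x0,[.008,.008,.08]))
print(at_z("top",(168.5,256.5),.1065),at_z("side",(207,232.2),.1065),at_z("top",(171.5,257.5),.074),ctrl.get_obs()["time"])
E
time python3 f2.py
```

```text
Traceback (most recent call last):
  File "f2.py", line 1, in <module>
    from fit import *
  File "fit.py", line 1, in <module>
    from h import *
  File "h.py", line 3, in <module>
    CAL={n:get_calibration(n) for n in("top","side")}
           ^^^^^^^^^^^^^^^
NameError: name 'get_calibration' is not defined

real	0m0.523s
user	0m1.044s
sys	0m0.092s
```

```bash
sed -i '3{h;d};4{G}' h.py; head -5 h.py; time python3 f2.py
```

```text
import numpy as np, cv2
from scipy.spatial.transform import Rotation
from workcell import ctrl, get_image, get_calibration, silhouettes, mark_of
CAL={n:get_calibration(n) for n in("top","side")}
def ray(cam,rc):
fork_tool ['top', 'side'] (array([ 0.47611715, -0.24865696, -0.14405415]), np.float64(0.37301918450777993))
fork_tool ['top'] (array([ 0.47501838, -0.24822529, -0.13891759]), np.float64(0.14745098039215684))
fork_tool ['side'] (array([ 0.47713316, -0.25028347, -0.15078172]), np.float64(0.19748470816898192))
spindle ['top', 'side'] (array([ 0.6490286 , -0.02068735, -0.2109216 ]), np.float64(0.24860571773927043))
spindle ['top'] (array([ 0.64872074, -0.01993071, -0.2162722 ]), np.float64(0.10974798794319628))
spindle ['side'] (array([ 0.65207411, -0.02396081, -0.21255615]), np.float64(0.12432410218475652))
[ 0.64773596 -0.02113996  0.1065    ] [ 0.64792625 -0.01950649  0.1065    ] [ 0.64655442 -0.02216357  0.074     ] 2.65
real	0m18.152s
user	0m10.839s
sys	0m3.822s
```

Candidates for the clip in the top picture are brass on the pulley (251,190), copper on the bench (317,184), and red at (191,187), (264,235) and (181,295). I choose the brass one on the pulley; the close crop shows it at the robot side of the spindle with its mouth towards the head (crop 125,220 → 146,134). The fork tool lies in its rest at (350,240).

>>> carry_out(steps=[[0,44,-43,0,0.031],[0,44,-43,0,0.031],[0,44,-43,0,0.031],[0,44,-43,0,0.031],[0,44,-43,0,0.031],[0,44,-43,0,0.031],[0,0,-43,0,0],[0,0,-43,0,0],[0,0,-43,0,0],[0,0,-43,0,0],[0,0,-43,0,0],[0,0,-43,0,0],[0,0,-43,0,0],[0,0,-43,0,0],[0,0,-43,0,0],[0,0,-43,0,0],[0,0,-43,0,0],[0,0,-43,0,0],[0,0,-43,0,0],[0,0,-43,0,0]])

```text
time: 4.65
position: [0.4254, -0.1988, 0.2315]
tool_rot: [0.0, 0.072, 0.997, -0.0]
contact_force: [0.0, 0.0, 0.1]
opening: 1.001
finger_force: 0.0
```

>>> carry_out(steps=[[0,0,0,-30,0],[0,0,0,0,0]])

```text
time: 4.85
position: [0.4239, -0.1972, 0.1991]
tool_rot: [-0.002, 0.074, 0.997, 0.001]
contact_force: [-1.0, 0.2, 0.1]
opening: 0.997
finger_force: 0.0
```

>>> carry_out(steps=[[0,17,-17,0,0],[0,17,-17,0,0],[0,18,-18,-30,0],[0,0,0,-35,0],[0,0,0,-25,0],[0,0,0,0,0]])

```text
time: 5.45
position: [0.4762, -0.247, 0.1093]
tool_rot: [-0.002, 0.072, 0.997, 0.001]
contact_force: [-0.5, -0.0, 0.7]
opening: 1.001
finger_force: 0.0
```

```bash
python3 - <<'E'
from h import *
a=get_image("side")[120:260,240:440];cv2.imwrite("pics/g1.png",cv2.resize(a,None,fx=4,fy=4,interpolation=2)[...,::-1])
o=ctrl.get_obs();print(o["position"],o["tool_rot"],o["qpos"])
E
```

```text
[ 0.47710911 -0.24764312  0.11111671] [-1.31622516e-03  7.17813459e-02  9.97419290e-01  6.82381204e-04] [-5.35197998e-01  4.85126009e-01  1.96267519e+00  6.90024327e-05
  6.96756319e-01 -1.96236089e+00]
```

View pics/g1.png

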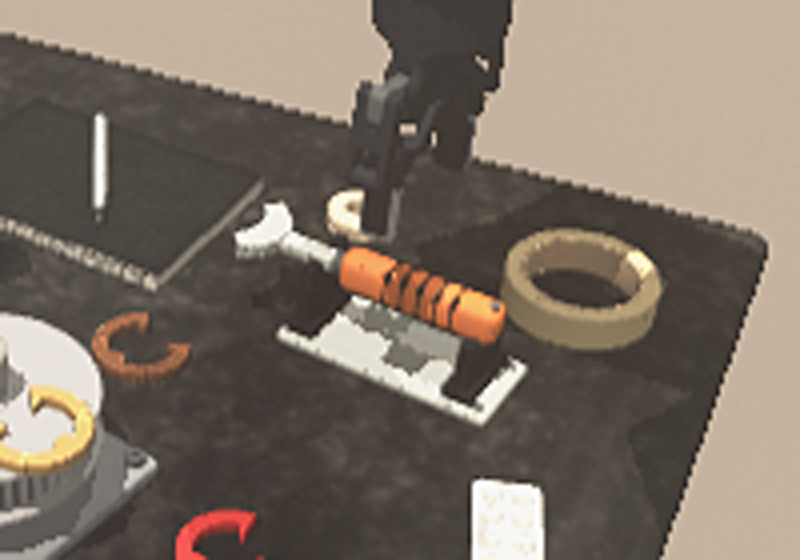

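The gripper stands over the handle's middle (crop 420,285), and the tape roll at (580,290) is clear of it. Descend and close.

>>> carry_out(steps=[[0,0,0,-25,0],[0,0,0,-25,0],[0,0,0,-25,0],[0,0,0,0,0],[0.5,0,0,0,0],[1,0,0,0,0],[1,0,0,0,0],[1,0,0,0,0],[1,0,0,0,0],[1,0,0,0,0],[1,0,0,0,0]])

```text
time: 6.6
position: [0.4781, -0.2491, 0.0373]
tool_rot: [0.001, 0.072, 0.997, -0.0]
contact_force: [-1.3, 3.2, 14.7]
opening: 0.247
finger_force: 58.0
```

>>> carry_out(steps=[[1,0,0,5,0],[1,0,0,10,0],[1,0,0,25,0],[1,0,0,40,0],[1,0,0,0,0],[1,0,0,0,0]])

```text
time: 7.2
position: [0.4781, -0.2493, 0.1175]
tool_rot: [0.001, 0.072, 0.997, -0.001]
contact_force: [-1.0, 0.8, -2.6]
opening: 0.251
finger_force: 59.2
```

```bash
cat > f3.py <<'E'
from fit import *
import sys
o=ctrl.get_obs();p=o["position"];print(o["time"],p,o["tool_rot"],o["contact_force"])
x,y=o["tool_rot"][1:3];yaw=np.pi/2-2*np.arctan2(x,y)-np.pi/2
# tool origin height assumed TCP z + dz
import fit
dz=float(sys.argv[1]) if len(sys.argv)>1 else .0187
def tool2(v): return [P+[0,0,p[2]+v[3]-.055] for P in tool(v)]
get_image("top");get_image("side")
M={}
for c in("top","side"):
    s=silhouettes(c,"fork_tool")
    if s:
        m=s[0]["mask"];print(c,round(s[0]["score"],2),m.sum())
    for n in("fork_pocket","clip_eye","groove"):
        for q in mark_of(c,n)[:2]: print(c,n,round(q["score"],2),np.round(q["location"],1),at_z(c,q["location"],.074 if n!="fork_pocket" else p[2]+dz))
u=np.array([np.cos(yaw),np.sin(yaw)])
print("pred yaw",yaw,"pocket",p[:2]+.135*u,p[2]+dz)
E
python3 f3.py; python3 - <<'E'
import sys;sys.path.insert(0,'.')
from h import *
t=get_image("top")[130:280,220:420];s=get_image("side")[110:240,180:380]
cv2.imwrite("pics/l1.png",cv2.resize(np.vstack([t,s]),None,fx=2,fy=2,interpolation=2)[...,::-1])
E
```

```text
7.2 [ 0.47814895 -0.24925682  0.11749873] [ 1.01000066e-03  7.23541365e-02  9.97378357e-01 -5.21661978e-04] [-1.0216342   0.82245245 -2.56959718]
top clip_eye 0.81 [192.4 251.3] [ 0.5945683  -0.00629377  0.074     ]
top clip_eye 0.62 [235.3 261.9] [ 0.4885977  -0.03096663  0.074     ]
top groove 0.55 [173.8 255.6] [ 0.64085767 -0.01740035  0.074     ]
side 0.59 587
side fork_pocket 0.84 [148.3 297. ] [ 0.60746983 -0.26329327  0.13619873]
side clip_eye 0.71 [208.8 276. ] [ 0.57852328 -0.09333252  0.074     ]
side clip_eye 0.7 [299.5 198.8] [0.58404294 0.19621377 0.074     ]
side groove 0.66 [214.6 233.4] [ 0.6540827  -0.03024238  0.074     ]
pred yaw -0.14483492592793934 pocket [ 0.61173547 -0.26874125] 0.13619872592354937
```

View pics/l1.png

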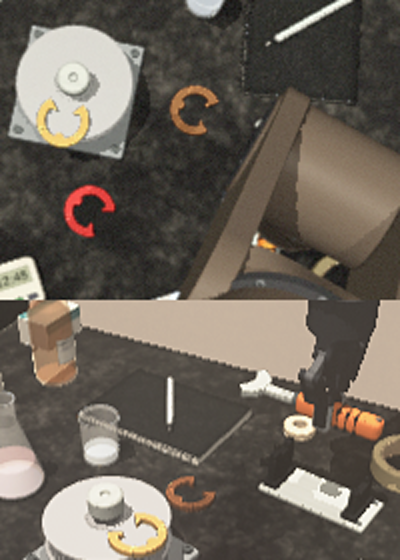

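The top picture is blocked by the arm over the rest. The side picture shows the tool held level, with its fork at crop (258,382) and the empty rest below.

>>> carry_out(steps=[[1,0,10,0,0],[1,0,20,0,-0.01],[1,-2,30,0,-0.02],[1,-4,33,0,-0.02],[1,-5,35,0,-0.022],[1,-5,35,0,-0.02],[1,-5,35,0,-0.02],[1,-4,33,0,-0.02],[1,-3,28,0,-0.02],[1,0,20,0,0],[1,0,10,0,0],[1,0,0,0,0],[1,0,0,0,0]])

```text
time: 9.1
position: [0.4496, 0.0399, 0.1163]
tool_rot: [0.0, 0.148, 0.989, -0.0]
contact_force: [0.3, -0.5, -2.8]
opening: 0.249
finger_force: 59.0
```

```bash
python3 f3.py .0177; python3 - <<'E'
import sys;sys.path.insert(0,'.')
from h import *
t=get_image("top")[130:240,190:330];s=get_image("side")[160:290,190:330]
cv2.imwrite("pics/l2.png",cv2.resize(np.hstack([t,s[:110]]),None,fx=2.8,fy=2.8,interpolation=2)[...,::-1])
E
```

```text
9.1 [0.44964543 0.03989468 0.11630724] [ 4.37672826e-05  1.47575235e-01  9.89050831e-01 -4.71920739e-05] [ 0.33216001 -0.5052748  -2.79776876]
top 0.26 231
top fork_pocket 0.45 [197.9 244.3] [0.57281459 0.00706968 0.13400724]
top clip_eye 0.75 [190.6 251.8] [ 0.59902453 -0.00757013  0.074     ]
top clip_eye 0.7 [234.7 263.1] [ 0.49000419 -0.03390445  0.074     ]
top groove 0.68 [173.4 258.2] [ 0.64175035 -0.02383572  0.074     ]
side 0.8 795
side fork_pocket 0.69 [213.6 255.9] [0.57481146 0.00310629 0.13400724]
side clip_eye 0.72 [301.3 200.6] [0.57887642 0.19791207 0.074     ]
side clip_eye 0.71 [229.7 249. ] [ 0.59762528 -0.00363385  0.074     ]
side groove 0.78 [215.4 233.5] [ 0.6524066  -0.02800831  0.074     ]
pred yaw -0.2962324277380146 pocket [5.78765252e-01 4.85635620e-04] 0.13400723515119245
```

View pics/l2.png

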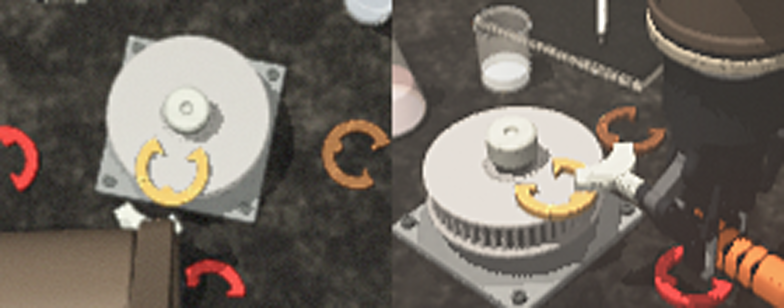

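```bash
python3 - <<'E'
from fit import *
import json
t=get_image("top");s=get_image("side")
for c,rc in(("top",(206.5,243.2)),("top",(205.0,235.5)),("top",(207,254))): print(at_z(c,rc,.138))
p=ctrl.get_obs()["position"]
yaw=-.296
d=.0177
m=silhouettes("side","fork_tool")[0]["mask"].copy()
# fit fork-only in image: use white-steel pixels near the pocket in both views vs fork+shank model
def fork(v): return [P+[0,0,p[2]+d-.055] for P in tool(v)[1:]]
u=np.array([np.cos(yaw),np.sin(yaw)])
M={}
for c,I in(("top",t),("side",s)):
    hsv=cv2.cvtColor(I,cv2.COLOR_RGB2HSV)
    w=((hsv[...,2]>150)&(hsv[...,1]<45)).astype(np.uint8)
    r,k=map(int,proj(c,[*(p[:2]+.105*u),p[2]+d]))
    q=np.array([proj(c,P) for part in fork([*p[:2],yaw]) for P in part]);print(c,q.min(0),q.max(0))
    a=np.zeros_like(w);lo=np.floor(q.min(0)).astype(int)-2;hi=np.ceil(q.max(0)).astype(int)+2;a[lo[0]:hi[0],lo[1]:hi[1]]=1
    M[c]=w*a
    print("\n".join("".join(".#"[x] for x in row) for row in w[lo[0]:hi[0],lo[1]:hi[1]]),lo)
E
```

```text
[0.55209388 0.00953911 0.138     ]
[0.55593122 0.02742329 0.138     ]
[ 0.55047339 -0.01556985  0.138     ]
top [201.01691028 230.67200806] [233.20163507 256.02860816]
....##########.................
.........######................
...............................
.......#.......................
......###......................
....######.....................
...########....................
...#########...................
....##########.........#.......
....#########...........#......
.....#######............##.....
.....#######.............#.....
.........##..............##....
.........................#.....
...............................
...............................
...............................
...............................
...............................
...............................
...............................
...............................
...............................
...............................
...............................
...............................
...............................
...............................
...............................
....
[... 976 characters left out ...]
####..............
#############################............
##########.######..#########.............
########.#..#.##...########..............
####........#.......#.####...............
####..................####...............
###....................##................
##.......................................
##.......................................
.........................................
.........................................
..........................#..............
..........................##.............
.........................###.............
.....................######..............
.....................####................
.....................###................. [208 251]
```

The fork is in line with the clip. In the top view its tips are at about (231,205) and (254,207), and the clip centre is at (252,191). They agree with the prediction to about 1 px. Lower behind the clip.

>>> carry_out(steps=[[1,0,0,-10,0],[1,0,0,-15,0],[1,0,0,-15,0],[1,0,0,-8,0],[1,0,0,-5,0],[1,0,0,0,0],[1,0,0,0,0]])

```text
time: 10.55
position: [0.4498, 0.0401, 0.0635]
tool_rot: [0.0, 0.148, 0.989, 0.0]
contact_force: [0.2, -1.4, -2.4]
opening: 0.245
finger_force: 59.0
```

```bash
python3 - <<'E'
import sys;sys.path.insert(0,'.')
from h import *
t=get_image("top")[150:230,210:310];s=get_image("side")[170:250,210:310]
cv2.imwrite("pics/l3.png",cv2.resize(np.hstack([t,s]),None,fx=4,fy=4,interpolation=2)[...,::-1])
E
```

```text
(no output)
```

View pics/l3.png

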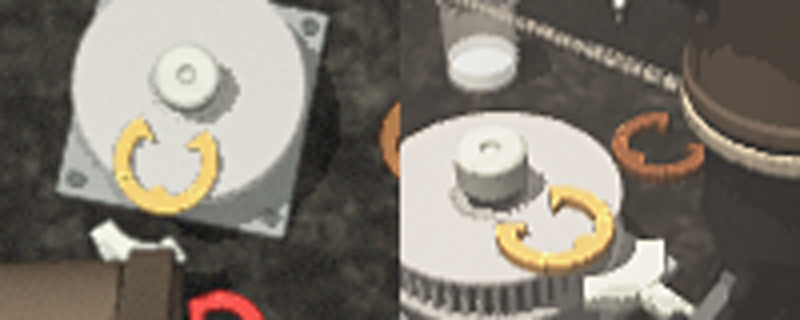

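The fork blade sits low behind the clip. In the top crop its left tip is at (95,230), and its axis runs through the clip (165,167) and the head (186,75). Push along the axis.

>>> carry_out(steps=[[1,4.8,-1.5,0,0],[1,4.8,-1.5,0,0],[1,4.8,-1.5,0,0],[1,4.8,-1.5,0,0],[1,3.8,-1.2,0,0],[1,3.8,-1.2,0,0],[1,3.8,-1.1,0,0],[1,3.8,-1.1,0,0],[1,3.8,-1.1,0,0],[1,0,0,0,0]])

```text
time: 11.65
position: [0.4885, 0.0283, 0.0633]
tool_rot: [0.0, 0.148, 0.989, 0.0]
contact_force: [0.6, 0.1, -2.5]
opening: 0.25
finger_force: 59.0
```

```bash
cat > v.py <<'E'
import sys
from h import *
t=get_image("top")[140:230,210:310];s=get_image("side")[170:260,210:310]
cv2.imwrite(f"pics/{sys.argv[1]}.png",cv2.resize(np.hstack([t,s]),None,fx=4,fy=4,interpolation=2)[...,::-1])
E
python3 v.py l4
```

```text
(no output)
```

View pics/l4.png

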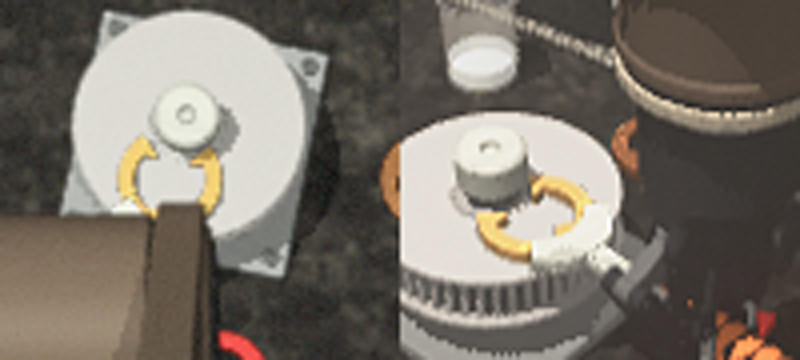

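The clip is seated in the fork (side crop 560,230), and its mouth straddles the line to the head (top crop 186,115). Continue.

>>> carry_out(steps=[[1,2.9,-0.9,0,0],[1,2.9,-0.9,0,0],[1,2.9,-0.9,0,0],[1,2.9,-0.9,0,0],[1,1.9,-0.6,0,0]])

```text
time: 12.25
position: [0.5004, 0.0242, 0.063]
tool_rot: [-0.001, 0.148, 0.989, -0.0]
contact_force: [-6.9, 1.7, -2.6]
opening: 0.249
finger_force: 59.2
```

>>> carry_out(steps=[[1,1.9,-0.6,0,0],[1,1.9,-0.6,0,0],[1,1.9,-0.6,0,0],[1,1.9,-0.6,0,0],[1,0,0,0,0]])

```text
time: 12.75
position: [0.5091, 0.0217, 0.0632]
tool_rot: [-0.0, 0.148, 0.989, -0.0]
contact_force: [-1.7, 0.0, -2.6]
opening: 0.249
finger_force: 59.0
```

>>> carry_out(steps=[[1,1.9,-0.6,0,0],[1,1.9,-0.6,0,0],[1,1.9,-0.6,0,0],[1,1,-0.3,0,0],[1,1,-0.3,0,0],[1,1,-0.3,0,0],[1,0,0,0,0]])

```text
time: 13.45
position: [0.5178, 0.019, 0.0633]
tool_rot: [0.0, 0.148, 0.989, 0.0]
contact_force: [-0.1, 0.4, -1.8]
opening: 0.253
finger_force: 59.0
```

>>> carry_out(steps=[[1,1,-0.3,0,0],[1,1,-0.3,0,0],[1,1,-0.3,0,0],[1,0,0,0,0]])

```text
time: 13.85
position: [0.5208, 0.0182, 0.0633]
tool_rot: [0.0, 0.148, 0.989, 0.0]
contact_force: [0.7, -0.1, -2.4]
opening: 0.247
finger_force: 59.0
```

>>> carry_out(steps=[[1,1,-0.3,0,0],[1,0.8,-0.3,0,0],[1,0,0,0,0]])

```text
time: 14.15
position: [0.5226, 0.0175, 0.0633]
tool_rot: [0.0, 0.148, 0.989, -0.0]
contact_force: [-1.0, 0.3, -2.9]
opening: 0.243
finger_force: 59.0
```

```bash
python3 v.py l5
```

```text
(no output)
```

View pics/l5.png

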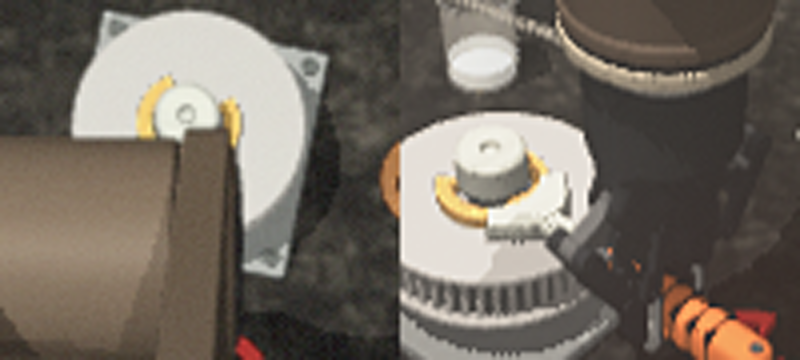

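The clip surrounds the spindle under the head. Feel for the hard stop.

>>> carry_out(steps=[[1,1,-0.3,0,0],[1,1,-0.3,0,0],[1,0,0,0,0]])

```text
time: 14.55
position: [0.5246, 0.017, 0.0633]
tool_rot: [0.0, 0.148, 0.989, 0.0]
contact_force: [0.3, 0.2, -2.3]
opening: 0.25
finger_force: 59.0
```

>>> carry_out(steps=[[1,0.7,-0.2,0,0],[1,0.7,-0.2,0,0],[1,0,0,0,0]])

```text
time: 14.85
position: [0.5248, 0.0167, 0.063]
tool_rot: [-0.001, 0.148, 0.989, -0.0]
contact_force: [-5.7, 2.1, -1.8]
opening: 0.252
finger_force: 59.2
```

>>> carry_out(steps=[[1,1,-0.3,0,0],[1,0,0,0,0]])

```text
time: 15.05
position: [0.5248, 0.0166, 0.0628]
tool_rot: [-0.002, 0.148, 0.989, -0.0]
contact_force: [-7.0, 3.4, -2.0]
opening: 0.249
finger_force: 59.3
```

The hard stop is felt: force rises with no motion. Retract along the axis and raise.

>>> carry_out(steps=[[1,-3,0.9,0,0],[1,-7,2.1,0,0],[1,-10,3,0,0],[1,-10,3,0,0],[1,-10,3,0,0],[1,-10,3,0,0],[1,-5,1.5,0,0],[1,0,0,10,0],[1,0,0,20,0],[1,0,0,20,0],[1,0,0,5,0],[1,0,0,0,0]])

```text
time: 16.25
position: [0.4729, 0.0327, 0.1192]
tool_rot: [0.001, 0.148, 0.989, 0.0]
contact_force: [-0.4, -0.1, -2.7]
opening: 0.248
finger_force: 59.1
```

```bash
python3 v.py l6; python3 -c "
from h import *
print(ctrl.get_obs()['position'],ctrl.get_obs()['tool_rot'])"
```

```text
[0.47178534 0.03273322 0.11797793] [-2.27281601e-05  1.47870561e-01  9.89006722e-01 -1.42450557e-05]
```

View pics/l6.png

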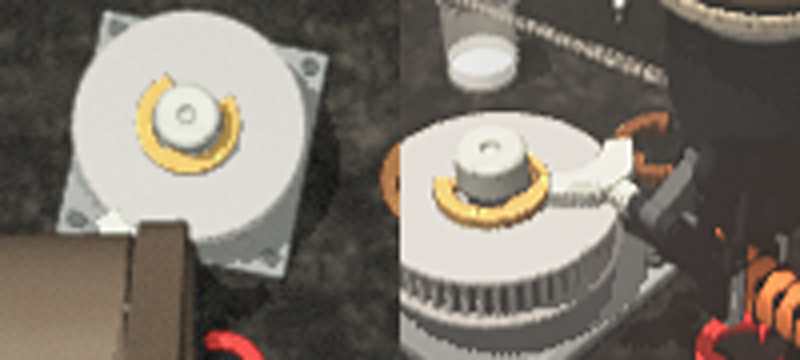

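The clip encircles the spindle concentrically under the head (top crop ring centre 188,120; head 186,115 with parallax). Take the tool back.

>>> carry_out(steps=[[1,0,-10,0,0],[1,0,-20,0,0.012],[1,1,-30,0,0.02],[1,1,-33,0,0.02],[1,1,-33,0,0.02],[1,1,-33,0,0.02],[1,1,-33,0,0.02],[1,1,-33,0,0.02],[1,0.3,-27,0,0.02],[1,0,-20,0,0],[1,0,-10,0,0],[1,0,0,0,0],[1,0,0,0,0]])

```text
time: 17.65
position: [0.4776, -0.2486, 0.1178]
tool_rot: [-0.001, 0.073, 0.997, 0.0]
contact_force: [1.0, -0.2, -3.1]
opening: 0.249
finger_force: 59.0
```

```bash
python3 -c "
from h import *
o=ctrl.get_obs();x,y=o['tool_rot'][1:3];print(o['position'],-2*np.arctan2(x,y))"
```

```text
[ 0.47763039 -0.24861049  0.11784204] -0.1451809800290042
```

>>> carry_out(steps=[[1,0.5,-0.6,-15,0],[1,0,0,-25,0],[1,0,0,-20,0],[1,0,0,-8,0],[1,0,0,-5,0],[1,0,0,-4,0],[1,0,0,-2,0],[1,0,0,0,0],[1,0,0,0,0]])

```text
time: 18.55
position: [0.4789, -0.25, 0.0398]
tool_rot: [0.0, 0.072, 0.997, -0.0]
contact_force: [0.5, -0.0, -2.0]
opening: 0.25
finger_force: 59.0
```

>>> carry_out(steps=[[1,-0.6,0.6,-1,0],[1,0,0,-1,0],[1,0,0,0,0],[1,0,0,0,0]])

```text
time: 18.95
position: [0.4781, -0.2492, 0.0374]
tool_rot: [0.0, 0.072, 0.997, -0.0]
contact_force: [0.2, 0.5, -0.7]
opening: 0.246
finger_force: 59.5
```

Seated at the grasp height. Release, then retreat straight up and clear of the view.

>>> carry_out(steps=[[0.6,0,0,0,0],[0.4,0,0,0,0],[0,0,0,0,0],[0,0,0,0,0],[0,0,0,0,0],[0,0,0,0,0],[0,0,0,20,0],[0,0,0,40,0],[0,0,0,40,0],[0,0,0,40,0],[0,0,40,30,0],[0,0,43,0,0],[0,0,43,0,0],[0,0,43,0,0],[0,0,43,0,0],[0,0,43,0,0],[0,0,43,0,0],[0,0,43,0,0],[0,0,43,0,0],[0,0,0,0,0]])

```text
time: 20.95
position: [0.4779, 0.139, 0.2074]
tool_rot: [0.0, 0.07, 0.998, 0.001]
contact_force: [0.5, -0.9, -0.7]
opening: 1.003
finger_force: 0.0
```

```bash
python3 - <<'E'
from fit import *
t=get_image("top");s=get_image("side")
n="fork_tool";M={}
for c in("top","side"):
    q=silhouettes(c,n)
    if q: M[c]=q[0]["mask"];print(c,q[0]["score"],q[0]["rect"])
for c in M: print(c,fit(tool,{c:M[c]},[.473,-.25,-.1],[.008,.008,.08]))
b=np.vstack([t[135:265,200:400],s[150:280,190:390]])
cv2.imwrite("pics/end.png",cv2.resize(b,None,fx=2.3,fy=2.3,interpolation=2)[...,::-1])
E
```

```text
top 0.9 [342.2, 194.5, 363.6, 265.0]
top (array([ 0.47562559, -0.24778498, -0.14788098]), np.float64(0.16679182311222363))
```

View pics/end.png

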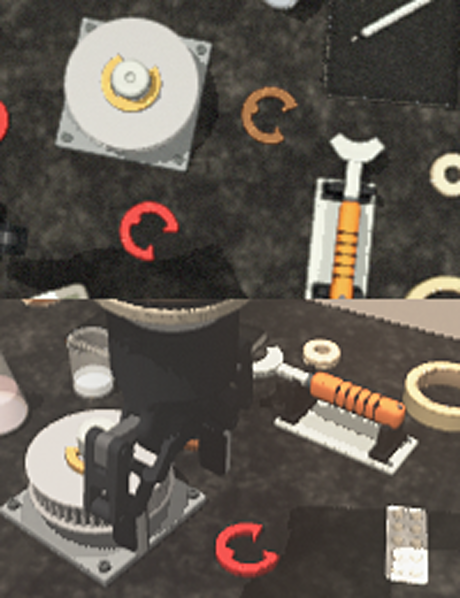

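The tool lies in its rest as before; the top-view fit agrees with the starting one to within 1 mm. The clip is round the spindle at top crop (130,80).

```bash
python3 -c "
from workcell import ctrl
print(ctrl.finish_job())"
```

```text
the job is handed in; nothing more can be done
None
```

I pushed the clip onto the spindle with the fork tool until it met the hard stop, laid the tool back in its rest within about 1 mm of where it lay, and handed the job in about 21 s into the 48 s allowed.

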